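# Right the toppled food pan and line it up beside the lettuce

## Robot

A 6-joint arm with a two-finger parallel gripper is mounted at the origin on a cart in front of the work surface, level with it; the furniture and walls round the work are solid. World frame = base frame: x ahead of the robot, y to its left, z up, the work surface at z = 0. Lengths are in m, angles in rad, forces in N, time in s.
With the tool pointing down it reaches from about 0.275 to 0.75 m from the base axis. Payload 10.2 kg.
Tool frame: the origin (TCP) lies midway between the tips of the shut fingers; the grasp point (between the pads) lies 19 mm behind it (env.hold_point_z is the distance from the TCP to the grasp point, in m); x points along the fingers, z is the direction in which the jaws open and shut, and the axes are right-handed (so a half turn about x gives the same grasp; the last joint's range is limited). The gripper opens to 85 mm and grips with 20 to 120 N. Pads are 22 mm wide; open, the fingers measure 114 mm over their backs; the gripper's body (76 mm by 85 mm) begins 54 mm behind the grasp point. The pads swing forward as they close: fully open they stand 13 mm farther back than shut.
Start: joints at [-1.472, 0.313, 1.498, -0, 1.331, -0.223], TCP at [0.166, -0.498, 0.231] pointing down, gripper open.
Joint ranges: [-2.94, 2.94], [-0.97, 2.17], [0.19, 2.56], [-1.23, 4.37], [0.02, 3.11], [-2.88, 2.88]. Speed limits (rad/s): [2.39, 2.39, 3.01, 3.14, 3.14, 3.14].

## Interface

Orientations are given as a unit quaternion [x, y, z, w].
In Python, from bench import env, kinematics, monitor, eyes, job gives the robot as it stands. The module is installed in compiled form; this text tells all that it offers. Calls block until the motion is done:
- env.reach(position, orientation): joint-space move of the TCP to a pose.
- env.movel(position, velocity=0.15, frame=None, guard=None): straight line of the TCP; frame=None keeps the orientation; velocity is the mean speed in m/s. With guard (N) it stops when the force on the tool has changed by that much, and returns True; else False.
- env.set_joints(angles): joint-space move.
- env.release() and env.close_gripper(effort=None): open the fingers fully, or close them until they stop; effort is the grip in N (None keeps the last).
- env.hold(seconds).
- kinematics.ik(position, orientation): joint angles nearest the present ones, or None.
- monitor.sense(): the state.
- eyes.grab_frame(name): name is "scene" or "top" or "wrist"; returns a dict with "frame" (384x512x3 uint8, red, green, blue), "mtx" (3x3 intrinsics, pixels), "view" (4x4, takes a point from world to camera coordinates). Camera axes: x right, y down, z forward; pixel columns grow to the right and rows downward; lengths in m; the calibration is good to about 2 mm. A picture is of the moment at which its call begins. There is no depth.
A pose or a line that the arm cannot do raises env.MotionError and nothing moves.
- job.hand_in(): hands the job in, once; it reports no verdict.
The state is a dict: "clock": time; "joints": joint angles; "qvel": joint speeds; "joint_efforts": joint torques, N m; "position": TCP position; "ee_rot": TCP orientation; "contact_force": force on the tool from outside, world axes, zero at the start; "ft_torque": the same for the moment, N m; "finger_gap": opening from 0.0 (shut) to 1.0 (fully open).
Only numpy, scipy, OpenCV 4.12 (cv2) and the standard library are available. Lean on these libraries where they do the work, as an engineer would, in place of code of your own. Each camera call takes 0.05 s, during which the arm holds its last target. There are 200 camera calls.

## Task

The empty steel food pan has fallen on its side, mouth towards you. Tip it back up onto its base, without picking it up off the worktop, and then slide it over to stand squarely next to the pan of green lettuce that stands on the worktop, on the lettuce pan's inner side (towards the middle of the worktop), front edges in line and no more than a finger's width (about 2 cm) between their rims. Leave the lettuce pan and the tomato pan where they stand.

Things in the scene. Friction and masses are not known exactly. Their poses are not given: they have to be found in the camera images.
- empty_pan: Empty grey steel food pan, open top, the only one lying on its side, turned up to 20 deg about the vertical. Upright it is 100 mm tall, rim 185 (x) x 190 (y) mm, base 132 x 136 mm; 0.25 to 0.5 kg. Origin: centre of the base's underside; z points out of the mouth. At the start it lies on its -x wall: z towards the robot and 14 deg up, x up; tipped upright, its -x side is nearest the robot.
- pan_rim_far (a point): Middle of the empty pan's rim on its +x side, on the outer edge, at the top of the flange. At the start it is the highest edge of the lying pan, 181 mm above the worktop; the pan tips upright about its lower base edge (about x = -68 mm). After that this side is the far one.
- pan_rim_near (a point): Middle of the empty pan's rim on its -x side, on the outer edge, at the top of the flange: on the worktop at the start, nearest the robot and 100 mm high once upright. The flange is 11 mm wide and 4 mm thick, with the wall under its inner edge (14 mm over both); the wall slopes inwards 15 mm down to the base.
- lettuce_pan: Pan filled with green lettuce, upright on the worktop (not in the cold rail), at left or right; rim 185 (x) x 187 (y) mm, 100 mm tall, 0.8 kg, loose. Origin: centre of its underside; z up, x away from the robot, y to its left, turned up to 9 deg. Its inner side faces the middle of the worktop. With the empty pan beside it, the origins are 189 mm apart when the rims touch.
- tomato_pan: Pan filled with chopped red tomato, standing upright at the other end of the working area from the lettuce; same size and axes as the lettuce pan. Must not be moved.

How it is judged:
On the way:
1. the empty pan stands upright on its base on the worktop (angle between empty_pan's own z axis and vertical below 0.08 rad and height (world z) of empty_pan below 0.01 m and linear speed of empty_pan below 0.05 m/s), for 0.2 s.
At the end, for the whole second after the job is handed in: The empty pan stands still and upright (within 4.5 deg), on the inner side of the lettuce pan (y within 0.3 m of the middle): in its frame at most 25 mm off in x and 180 to 214 mm away in y (a gap up to about 2 cm), sides parallel within 0.15 rad (angle between empty_pan's own z axis and vertical below 0.08 rad and height (world z) of empty_pan below 0.01 m and world y of empty_pan between -0.3 and 0.3 m and x of empty_pan in the frame of lettuce_pan between -0.025 and 0.025 m and (y of empty_pan in the frame of lettuce_pan between 0.18 and 0.214 m or y of empty_pan in the frame of lettuce_pan between -0.214 and -0.18 m) and angle between the x axis of empty_pan and the x axis of lettuce_pan, either way round below 0.15 rad and linear speed of empty_pan below 0.02 m/s and angular speed of empty_pan below 0.1 rad/s); the robot touches nothing.
It fails at once if the empty pan is picked up off the worktop (origin above 0.11 m) (height (world z) of empty_pan above 0.11 m).
It fails at once if the lettuce pan is shifted by more than 15 mm (distance of lettuce_pan from where it was at the start of the episode above 0.015 m).
It fails at once if the tomato pan is shifted by more than 15 mm (distance of tomato_pan from where it was at the start of the episode above 0.015 m).
It also fails if it takes over 48 s, if anything falls off the work surface, if the arm or the gripper's body presses on something with over 40 N, if the wrist force passes 120 N, or if a joint passes its speed limit or range.

## Working session

There is one attempt and no reset: what is moved stays moved. The work goes in short steps, each a Python script; the robot and the scene stay as the last script left them, time stands still between calls to the robot, and variables do not carry over. Pictures are saved under pics/ and viewed, about 8 in all and at most 12, crops included, and the job is handed in when it is done.

```bash
mkdir -p pics; python3 - <<'E'
from bench import env,kinematics,monitor,eyes,job
import cv2,numpy as np
for n in ("scene","top"):
    f=eyes.grab_frame(n); cv2.imwrite(f"pics/{n}0.png",cv2.cvtColor(f["frame"],cv2.COLOR_RGB2BGR))
    np.savez(f"pics/{n}0.npz",**f); print(n,f["mtx"].tolist(),f["view"].round(3).tolist())
print(monitor.sense())
E
```

```text
scene [[410.0223843798987, 0.0, 256.53633780329676], [0.0, 410.0223843798987, 201.77565366998635], [0.0, 0.0, 1.0]] [[-0.616, -0.788, 0.008, 0.283], [-0.617, 0.477, -0.626, 0.37], [0.489, -0.39, -0.78, 1.112], [0.0, 0.0, 0.0, 1.0]]
top [[496.1823184374031, 0.0, 263.03032040896886], [0.0, 496.1823184374031, 183.75383108039085], [0.0, 0.0, 1.0]] [[0.01, -1.0, -0.01, 0.009], [-0.998, -0.009, -0.057, 0.483], [0.057, 0.01, -0.998, 1.783], [0.0, 0.0, 0.0, 1.0]]
{'clock': 0.1, 'joints': array([-1.47241401e+00,  3.13373311e-01,  1.49831669e+00,  1.25795695e-05,
        1.33101415e+00, -2.23378104e-01]), 'qvel': array([ 1.62872059e-03, -5.53838539e-04, -1.46036504e-03,  6.32605995e-04,
       -6.29608035e-04,  8.78302946e-05]), 'joint_efforts': array([ 2.13448133e-03, -4.12899113e+01, -2.60145825e+01, -2.01853977e-04,
        2.99092062e-03,  1.10957123e-05]), 'position': array([ 0.16600509, -0.4978354 ,  0.23081964]), 'ee_rot': array([ 0.41374812,  0.57389292, -0.41315303,  0.57337945]), 'contact_force': array([ 0.77329365,  0.21878709, -0.24607995]), 'ft_torque': array([ 0.00903332, -0.0084976 , -0.01601017]), 'finger_gap': 1.0032242758272478}
```

View pics/scene0.png

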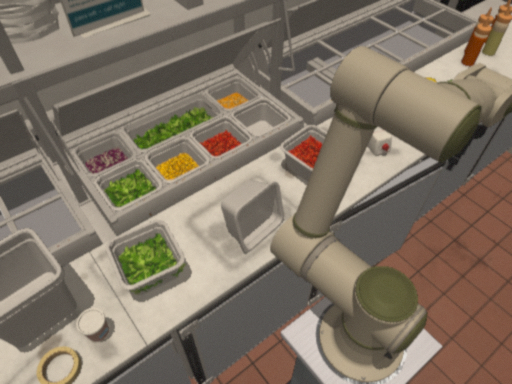

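View pics/top0.png

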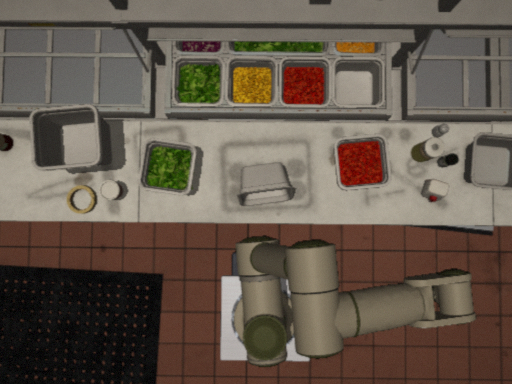

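The scene shows the lettuce pan on the left, the lying pan in the middle (top view about col 266, row 183) and the tomato pan on the right. I'll enlarge the top view to measure them.

```bash
python3 - <<'E'
import cv2
i=cv2.imread("pics/top0.png")[130:215,130:310]
cv2.imwrite("pics/crop0.png",cv2.resize(i,None,fx=4.4,fy=4.4,interpolation=cv2.INTER_CUBIC))
E
```

```text
(no output)
```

View pics/crop0.png

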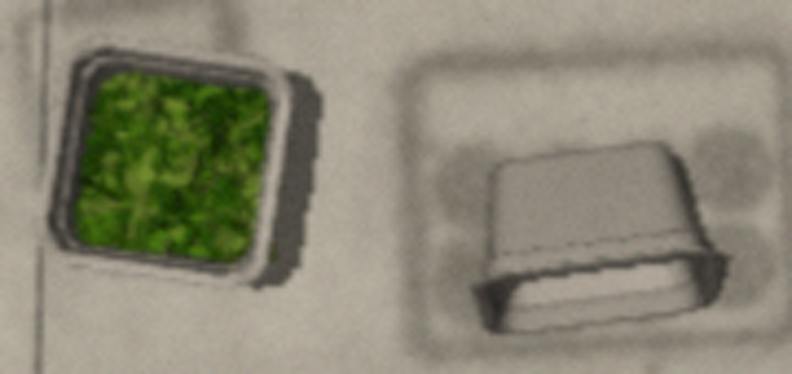

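```bash
cat > h.py <<'E'
import numpy as np,cv2
from scipy.spatial.transform import Rotation as R
def ray(px,f,z):
    K,V=f["mtx"],f["view"]; d=V[:3,:3].T@np.linalg.inv(K)@[px[0],px[1],1]; o=-V[:3,:3].T@V[:3,3]
    return o+d*(z-o[2])/d[2]
def proj(P,f):
    c=np.atleast_2d(P)@f["view"][:3,:3].T+f["view"][:3,3]; u=c@f["mtx"].T; return u[:,:2]/u[:,2:]
def pivot_pose(p,th,a):
    """pan pose with lower -x base edge at p (x,y), yaw th, leaning a from lying(0=upright, 76deg=lying)"""
    Rm=R.from_euler('z',th)*R.from_euler('y',-a); Rm=Rm.as_matrix()
    return Rm, np.array([p[0],p[1],0])-Rm@[-.068,0,0]
def rect(w,d,z): return np.array([[-w,-d,z],[w,-d,z],[w,d,z],[-w,d,z]])/1
RIM=rect(.0925,.095,.1); BASE=rect(.066,.068,0)
E
python3 - <<'E'
from h import *
from scipy.optimize import least_squares
f=dict(np.load("pics/top0.npz")); s=dict(np.load("pics/scene0.npz"))
c=lambda x,y:np.array([130+x/4.4,130+y/4.4])-.4
L=[ray(c(*p),f,.1) for p in [(76,46),(296,72),(268,287),(47,250)]]
print(np.round(L,3),np.mean(L,0)); lc=np.mean(L,0)[:2]
xl=L[0]-L[3]+L[1]-L[2]; print("thL",np.degrees(np.arctan2(xl[1],xl[0]))); yl=L[0]-L[1]+L[3]-L[2];print(np.degrees(np.arctan2(-yl[0],yl[1])))
a=np.radians(76)
obs=np.array([c(580,152),c(602,317),c(476,287),c(728,257)])
def res(q):
    Rm,o=pivot_pose(q[:2],q[2],a)
    pts=np.array([[.066,0,0],[-.0925,0,.1],[.0925,.095,.1],[.0925,-.095,.1]])
    return (proj(pts@Rm.T+o,f)-obs).ravel()
r=least_squares(res,[.4,0,.1]); print(r.x,r.fun.round(1),np.degrees(r.x[2]))
Rm,o=pivot_pose(r.x[:2],r.x[2],a)
out=[]
for fr,n in((f,"top"),(s,"scene")):
    im=cv2.resize(cv2.imread(f"pics/{n}0.png"),None,fx=4,fy=4,interpolation=cv2.INTER_CUBIC)
    th=np.radians(-8);RL=R.from_euler('z',th).as_matrix()
    for P,col in((RIM@Rm.T+o,(0,0,255)),(BASE@Rm.T+o,(255,0,0)),(RIM@RL.T+[*lc,0],(0,255,255))):
        cv2.polylines(im,[np.int32((proj(P,fr)+.5)*4)],True,col,1)
    out.append(im[520:860,560:1240] if n=="top" else im[640:1200,400:1200])
cv2.imwrite("pics/ov_top.png",cv2.resize(np.vstack([cv2.resize(out[0],(680,300)),cv2.resize(out[1],(680,300*0+476))]),(600,600)) if 0 else np.vstack([cv2.resize(out[0],(480,240)),cv2.resize(out[1],(480,336))]))
E
```

```text
[[0.626 0.417 0.1  ]
 [0.607 0.243 0.1  ]
 [0.437 0.262 0.1  ]
 [0.465 0.436 0.1  ]] [0.5336662  0.33959332 0.1       ]
thL -6.581871493049465
-7.626984643513565
[0.51003715 0.01093076 0.13646057] [ 0.8  0.1  0.9  2.8 -0.9 -1.1 -0.8 -1.6] 7.8186145830947105
```

View pics/ov_top.png

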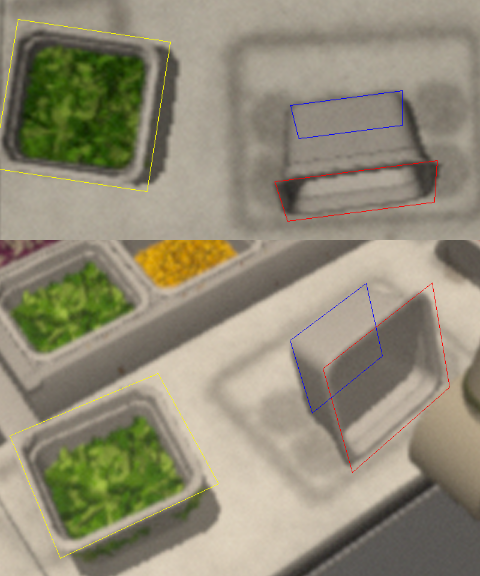

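```bash
cat >> h.py <<'E'
def tool(p,th,a,delta=0,flip=1,back=0,gx=.0855,gz=.090,hp=.019):
    """TCP pose gripping far rim; delta = extra downward pitch of tool (rad)"""
    Rm,o=pivot_pose(p,th,a)
    Rt=Rm@R.from_euler('y',delta).as_matrix()
    x=-Rt[:,2]; z=flip*Rt[:,0]; y=np.cross(z,x)
    pos=o+Rm@[gx,0,gz]+x*(hp-back)
    return pos,R.from_matrix(np.c_[x,y,z]).as_quat()
E
python3 - <<'E'
from h import *
from bench import env,kinematics
print(env.hold_point_z)
for flip in(1,-1):
  for d in (0,15,30,45):
    print(flip,d)
    for back in(.1,0):
      print('  back',back,[ (lambda j: None if j is None else np.round(j,1).tolist())(kinematics.ik(*tool((.51,.011),.136,np.radians(a),np.radians(d),flip,back))) for a in((76,) if back else (76,50,25,0))])
E
```

```text
0.0187
1 0
  back 0.1 [None]
  back 0 [None, [-0.4, 0.2, 2.2, 1.6, 0.4, -1.9], [-0.2, 0.4, 1.7, 0.2, 0.6, -0.5], [-0.1, 0.8, 1.2, -0.0, 1.2, -0.3]]
1 15
  back 0.1 [None]
  back 0 [[-0.6, 0.1, 2.5, 2.0, 0.7, -2.5], [-0.3, 0.2, 2.0, 0.6, 0.5, -0.9], [-0.2, 0.5, 1.5, 0.1, 1.0, -0.3], [-0.1, 0.9, 1.0, -0.1, 1.5, -0.2]]
1 30
  back 0.1 [[-0.7, -0.4, 2.4, 0.9, 0.7, -1.4]]
  back 0 [[-0.5, 0.0, 2.3, 1.4, 0.4, -1.8], [-0.2, 0.3, 1.8, 0.2, 0.7, -0.5], [-0.1, 0.6, 1.3, -0.0, 1.3, -0.3], [-0.1, 1.1, 0.7, -0.1, 1.9, -0.2]]
1 45
  back 0.1 [[-0.5, -0.2, 2.1, 0.4, 0.8, -0.8]]
  back 0 [[-0.4, 0.0, 2.2, 0.5, 0.5, -0.9], [-0.2, 0.4, 1.6, 0.0, 1.1, -0.4], [-0.1, 0.8, 1.1, -0.1, 1.6, -0.2], [-0.1, 1.3, 0.3, -0.2, 2.3, -0.3]]
-1 0
  back 0.1 [None]
  back 0 [[-0.6, 0.3, 2.6, 2.3, 1.1, 0.2], [-0.4, 0.2, 2.2, 1.6, 0.4, 1.2], [-0.2, 0.4, 1.7, 0.2, 0.6, 2.6], [-0.1, 0.8, 1.2, -0.0, 1.2, 2.9]]
-1 15
  back 0.1 [None]
  back 0 [[-0.6, 0.1, 2.5, 2.0, 0.7, 0.6], [-0.3, 0.2, 2.0, 0.6, 0.5, 2.2], [-0.2, 0.5, 1.5, 0.1, 1.0, 2.8], None]
-1 30
  back 0.1 [[-0.7, -0.4, 2.4, 0.9, 0.7, 1.7]]
  back 0 [[-0.5, 0.0, 2.3, 1.4, 0.4, 1.3], [-0.2, 0.3, 1.8, 0.2, 0.7, 2.6], [-0.1, 0.6, 1.3, -0.0, 1.3, 2.9], None]
-1 45
  back 0.1 [[-0.5, -0.2, 2.1, 0.4, 0.8, 2.3]]
  back 0 [[-0.4, 0.0, 2.2, 0.5, 0.5, 2.2], [-0.2, 0.4, 1.6, 0.0, 1.1, 2.8], None, [-0.1, 1.3, 0.3, -0.2, 2.3, 2.9]]
```

```bash
cat > tip.py <<'E'
from h import *
from bench import env,kinematics,monitor,eyes
P=(.51,.011);TH=.136
def wp(a,d,back): return tool(P,TH,np.radians(a),np.radians(d),1,back)
D=lambda a:20+25*a/76
path=[wp(a,D(a),-.008) for a in (76,68,60,52,44,36,28,20,13,6,0)]
path+=[wp(0,0,0)]
if __name__=="__main__":
    pre=wp(76,45,.1); 
    env.reach(*pre); env.movel(path[0][0],.1,path[0][1],guard=15)
    for i,(p,q) in enumerate(path):
        print(i,env.movel(p,.09,q,guard=30),monitor.sense()["contact_force"].round(1),round(monitor.sense()["clock"],1))
        if i in(3,5,8,11):
            f=eyes.grab_frame("scene");np.save(f"pics/s{i}.npy",f["frame"])
    ims=[cv2.resize(np.load(f"pics/s{i}.npy")[130:280,180:380,::-1],(400,300)) for i in(3,5,8,11)]
    cv2.imwrite("pics/tip.png",np.vstack([np.hstack(ims[:2]),np.hstack(ims[2:])]))
E
python3 -c "
from tip import *
for k,x in enumerate([wp(76,45,.1)]+path):
    j=kinematics.ik(*x); print(k,x[0].round(3),None if j is None else j.round(2))
" && python3 tip.py
```

```text
0 [ 0.419 -0.001  0.24 ] [-0.48 -0.22  2.14  0.42  0.82 -0.84]
1 [0.474 0.006 0.148] [-0.38  0.07  2.15  0.56  0.5  -0.95]
2 [0.496 0.009 0.152] [-0.32  0.14  2.02  0.34  0.6  -0.71]
3 [0.518 0.012 0.153] [-0.27  0.22  1.9   0.21  0.71 -0.55]
4 [0.54  0.015 0.15 ] [-0.23  0.3   1.77  0.13  0.84 -0.44]
5 [0.562 0.018 0.145] [-0.2   0.39  1.64  0.07  0.96 -0.37]
6 [0.583 0.021 0.136] [-0.17  0.49  1.5   0.03  1.08 -0.32]
7 [0.602 0.024 0.125] [-0.15  0.59  1.37 -0.01  1.2  -0.29]
8 [0.619 0.026 0.11 ] [-0.13  0.69  1.24 -0.03  1.32 -0.26]
9 [0.633 0.028 0.096] [-0.12  0.78  1.12 -0.05  1.43 -0.24]
10 [0.645 0.029 0.08 ] [-0.11  0.88  1.   -0.07  1.54 -0.23]
11 [0.653 0.031 0.065] [-0.1   0.96  0.89 -0.08  1.63 -0.23]
12 [0.662 0.032 0.071] [-0.13  0.76  1.22 -0.    1.16 -0.26]
0 False [ 0.7  0.4 -1.2] 3.6
1 False [-0.8 -0.6 -0.7] 4.0
2 False [-1.  -0.4 -0.2] 4.4
3 False [-0.2  0.2 -0.1] 4.8
4 False [-0.4  0.3 -0.7] 5.2
5 False [-0.8 -0.7  0.1] 5.6
6 False [-1.  -0.6 -0.2] 6.1
7 False [ 0.2 -0.2  1. ] 6.5
8 False [ 0.2  0.3 -0.7] 6.8
9 False [-0.6  0.8  0.1] 7.3
10 False [ 0.  -0.2  0.2] 7.6
11 False [-0.6  0.3  0.1] 8.1
```

```bash
python3 - <<'E'
from h import *
from bench import eyes
f=eyes.grab_frame("top");np.savez("pics/top1.npz",**f)
i=f["frame"][120:220,120:320,::-1]
cv2.imwrite("pics/top1.png",cv2.resize(i,None,fx=4,fy=4,interpolation=cv2.INTER_CUBIC))
E
```

```text
(no output)
```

View pics/tip.png

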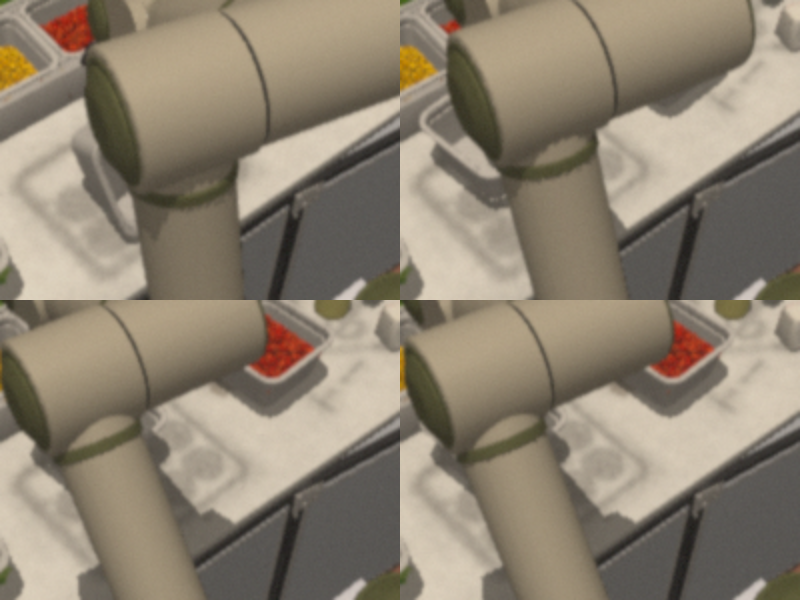

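View pics/top1.png

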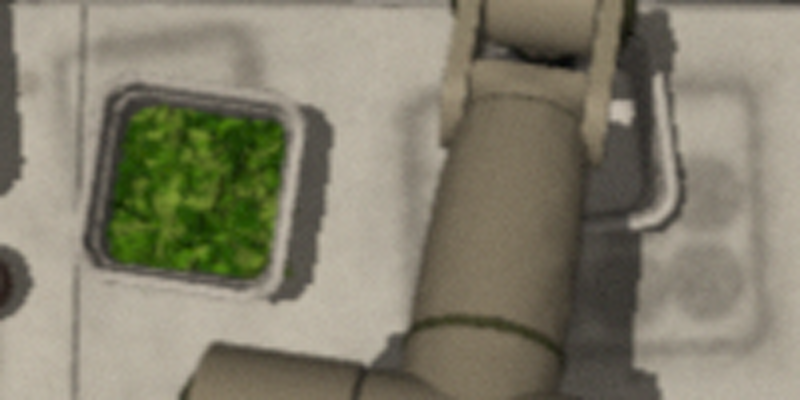

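```bash
python3 - <<'E'
from tip import *
f=dict(np.load("pics/top1.npz"))
c=ray((120+687/4-.4,120+223/4-.4),f,.1)
Rm,o=pivot_pose(P,TH,0); print("obs corner",c,"pred",Rm@[-.0925,-.095,.1]+o,"origin",o)
env.close_gripper(20)
s=monitor.sense();print(s["position"],s["contact_force"],s["finger_gap"],s["clock"])
g=eyes.grab_frame("top");np.savez("pics/top2.npz",**g)
d=np.abs(g["frame"].astype(int)-f["frame"])[120:220,260:320].sum(2);print("changed",(d>90).sum())
w=eyes.grab_frame("wrist");np.savez("pics/w.npz",**w);cv2.imwrite("pics/w.png",w["frame"][:,:,::-1])
E
```

```text
obs corner [ 0.50757481 -0.08497996  0.1       ] pred [ 0.49860644 -0.08644453  0.1       ] origin [0.5773721  0.02021952 0.        ]
[0.66240794 0.03177438 0.07152397] [1.6080397  0.48936597 3.72899137] 0.17099709497806545 8.8833
changed 86
```

View pics/w.png

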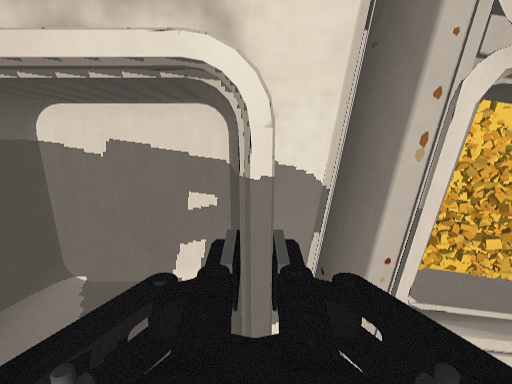

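```bash
cat > slide.py <<'E'
from h import *
from bench import env,monitor,eyes
DY=0.0   # pan-y offset of origin relative to tool centre
L=np.array([.534,.340]); TL=np.radians(-7.3); Z=.0715
def pose(xl,yl,dth=0):
    """tool pose for pan origin at (xl,yl) in lettuce frame, parallel"""
    th=TL+dth; c=R.from_euler('z',TL).as_matrix()[:2,:2]; c2=R.from_euler('z',th).as_matrix()
    o=L+c@[xl,yl]; p=np.r_[o,0]+c2@[.0855,-DY,0]; p[2]=Z
    x=np.array([0,0,-1.]); z=c2[:,0]; return p,R.from_matrix(np.c_[x,np.cross(z,x),z]).as_quat()
E
python3 - <<'E'
from slide import *
w=dict(np.load("pics/w.npz")); s=monitor.sense(); T=R.from_quat(s["ee_rot"]).as_matrix()
h=T[:,2]; l=np.array([-h[1],h[0],0])
print("yaw",np.degrees(np.arctan2(h[1],h[0])))
for px in((60,30),(150,29),(273,140),(273,180)):
    v=ray(px,w,.1)-s["position"]; print(px,"h",v@h,"l",v@l)
for q in((0,-.32),(0,-.235)):
    print(pose(*q)[0])
E
```

```text
yaw 7.794257230283901
(60, 30) h -0.06669349656653978 l 0.0957878268836704
(150, 29) h -0.035689775856408694 l 0.09612357993437917
(273, 140) h 0.007339084255585081 l 0.058166766293204046
(273, 180) h 0.0076299132821194176 l 0.04241405612940004
[0.5781463  0.01172975 0.0715    ]
[0.58894679 0.09604078 0.0715    ]
```

```bash
python3 - <<'E'
from slide import *
for q in((0,-.32),(0,-.235)):
    p,o=pose(*q); print(env.movel(p,.06,o,guard=15),monitor.sense()["contact_force"].round(1),monitor.sense()["clock"])
s=monitor.sense();w=eyes.grab_frame("wrist");np.savez("pics/w2.npz",pos=s["position"],rot=s["ee_rot"],**w);cv2.imwrite("pics/w2.png",w["frame"][:,:,::-1]); print(s["position"],s["finger_gap"])
E
```

```text
False [ 2.1 -1.   4.4] 10.575
False [ 0.1 -2.8  1.5] 12.1417
[0.58895339 0.09584597 0.07151586] 0.17276252113206644
```

View pics/w2.png

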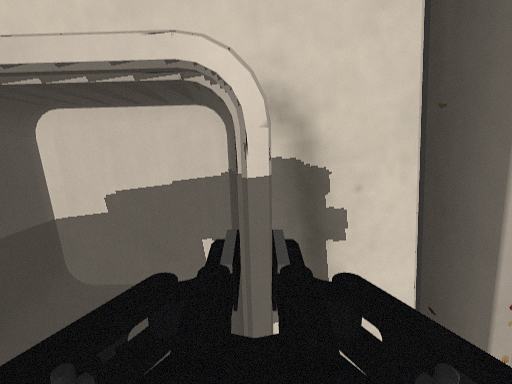

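```bash
python3 - <<'E'
from slide import *
f=eyes.grab_frame("top");np.savez("pics/top3.npz",**f)
im=cv2.resize(f["frame"][130:210,130:270,::-1],None,fx=5.5,fy=5.5,interpolation=cv2.INTER_CUBIC)
cv2.imwrite("pics/top3.png",im)
E
```

```text
(no output)
```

View pics/top3.png

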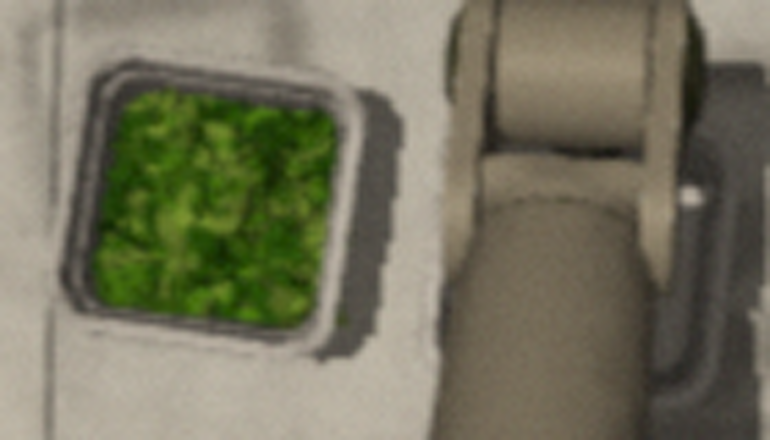

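```bash
python3 - <<'E'
from slide import *
fs=[dict(np.load(f"pics/top{k}.npz")) for k in(0,1,3)]
g=np.mean([f["frame"].mean(2) for f in fs],0).astype(np.float32); f=fs[0]
c=R.from_euler('z',TL).as_matrix()[:2,:2]
offs=np.arange(.070,.112,.003); t=np.linspace(-.05,.05,41)
print((offs*1000).round())
for n,u,v in(("+x",(1,0),(0,1)),("-x",(-1,0),(0,1)),("+y",(0,1),(1,0)),("-y",(0,-1),(1,0))):
  for half in (t[:20],t[21:]):
    pr=[]
    for o in offs:
        P=np.array([np.r_[L+c@(np.array(u)*o+np.array(v)*s),.1] for s in half]); q=proj(P,f).astype(np.float32)
        pr.append(cv2.remap(g,q[:,:1],q[:,1:],cv2.INTER_LINEAR).mean())
    print(n,np.round(pr).astype(int))
E
```

```text
[ 70.  73.  76.  79.  82.  85.  88.  91.  94.  97. 100. 103. 106. 109.]
+x [ 69  84  94  89 108 139 151 146 138 140 141 142 141 140]
+x [ 70  85  97  90 103 134 153 154 153 156 157 156 155 153]
-x [ 56  71  86  93 128 160 165 159 164 170 171 172 172 173]
-x [ 55  73  87  99 138 161 163 157 161 167 169 170 170 170]
+y [ 42  50  69  84  79  68  84 122 149 151 143 143 153 158]
+y [ 46  53  72  84  77  68  87 124 147 152 145 132 124 130]
-y [ 87 110 139 162 161 132  94  78  77  77  77  78  79  90]
-y [ 66  96 131 158 163 137  98  78  75  76  77  77  79  91]
```

The edge profiles show the lettuce rim spans -86 to +100.5 mm in y, so its centre is 7 mm further out. Rim widths of 187 and 184 mm match the spec. I'll correct for that and do the final slide.

```bash
sed -i 's/^L=.*; TL=/L=np.array([.5349,.347]); TL=/;s/^DY=0.0/DY=0.001/' slide.py; grep -n "^L=\|TL=" slide.py|head -3; python3 - <<'E'
from slide import *
p,o=pose(0,-.198); print(env.movel(p,.05,o,guard=8),monitor.sense()["contact_force"].round(1))
env.hold(.3); env.release(); env.hold(.3)
p=monitor.sense()["position"]; print(p)
env.movel(p+[0,0,.12],.12); 
p2=np.array([.35,-.15,.28]); env.movel(p2,.2)
print(monitor.sense()["clock"])
f=eyes.grab_frame("top");np.savez("pics/top4.npz",**f)
cv2.imwrite("pics/top4.png",cv2.resize(f["frame"][130:210,130:270,::-1],None,fx=5.5,fy=5.5,interpolation=cv2.INTER_CUBIC))
E
```

```text
4:L=np.array([.5349,.347]); TL=np.radians(-7.3); Z=.0715
False [-0.2 -1.6  2.2]
[0.59441906 0.13875441 0.07150335]
17.775
```

View pics/top4.png

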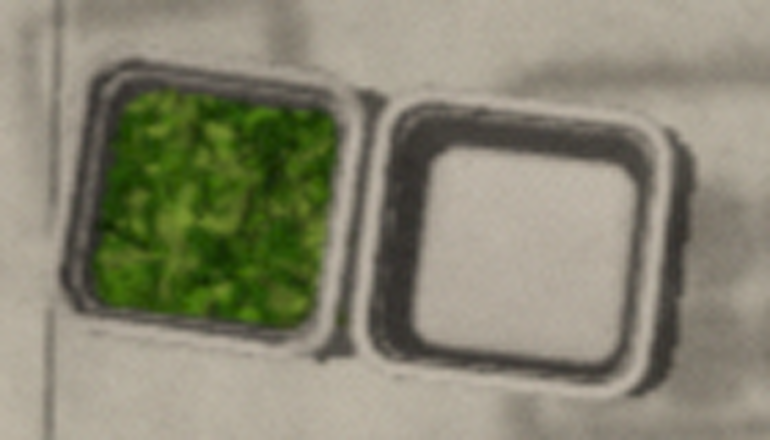

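```bash
python3 -c "
from bench import job,monitor
print(monitor.sense()['contact_force'].round(1),monitor.sense()['clock']);job.hand_in()"
```

```text
[0.3 0.3 0.5] 17.825
the job is handed in; nothing more can be done
```

I tipped the empty pan up onto its base and slid it in beside the lettuce pan on its inner side, then handed the job in at about 17.8 s of robot time. No verdict is reported.

- **Tipping:** I guided the far rim round between the open fingers and the pan came upright without being lifted.
- **Sliding:** I gripped the far rim at 20 N, turned the pan to match the lettuce pan's angle of about -7°, slid it across, released it and backed the arm away.
- **Final picture:** The pan looks upright and parallel to the lettuce pan, with front edges in line to within a few millimetres and a gap of about 1 cm between the rims. I read that gap by eye from the top view and did not measure it separately.
- **Contact:** The lettuce pan shows no visible movement. I never drove the arm near the tomato pan, but I did not re-measure where it stands. No force guard tripped, and the tool force was about zero at hand-in.
- **Disagreement along the way:** My first by-eye estimate of the lettuce pan's centre was 7 mm off. Edge brightness profiles showed this, and I corrected it before the final slide.

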